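# Seat the round blank and hold the sprung pointer over it

## Robot

A 7-joint arm with a two-finger parallel gripper is mounted at the origin on a cart in front of the work surface, level with it; the furniture and walls round the work are solid. World frame = base frame: x ahead of the robot, y to its left, z up, the work surface at z = 0. Lengths are in mm, angles in rad, forces in N, time in s.
With the tool pointing down it reaches from about 400 to 875 mm from the base axis. Payload 4.4 kg.
Tool frame: the origin (TCP) lies midway between the tips of the shut fingers; the grasp point (between the pads) lies 19 mm behind it; z points along the fingers, y is the line along which they close (so a half turn about z gives the same grasp; the last joint's range is limited). The gripper opens to 85 mm and grips with 20 to 120 N. Pads are 22 mm wide; open, the fingers measure 114 mm over their backs; the gripper's body (76 mm by 85 mm) begins 54 mm behind the grasp point. The pads swing forward as they close: fully open they stand 13 mm farther back than shut.
Start: joints at [1.175, 0.628, 0.038, 1.517, -0.027, 0.996, -0.02], TCP at [210.533, -614.975, 231.313] pointing down, gripper open.
Joint ranges: [-3.06, 3.06], [-0.37, 2.12], [-1.25, 1.32], [0.18, 2.47], [-1.1, 4.24], [0.23, 1.98], [-2.94, 2.94]. Speed limits (rad/s): [2.57, 2.57, 3.14, 3.14, 3.14, 3.14, 3.14].

## Interface

Orientations are given as [roll, pitch, yaw] about the fixed x, y, z axes, in that order (R = Rz(yaw) Ry(pitch) Rx(roll)).
In Python, from cell import ctrl, get_image, get_calibration gives the robot as it stands.
- The arm moves only by the shell command python3 -m creep 'ROWS'. ROWS is JSON, a list of rows, each an object of numbers: "dx", "dy", "dz": the shift along the world's x, y, z normalised to -1 to 1, where 1 is 0.4 m; "rx", "ry", "rz": the turn, a rotation vector about the world's x, y, z normalised to -1 to 1, where 1 is 2 pi rad; "grip": the closure, from -1 (fully open) to 1 (shut). A call has exactly 5 rows; each row is the pose to reach, as a shift and turn from the pose commanded when the call began, turning the shorter way round; what a row does not reach only later rows make up. A row lasts 1/8 s, in which the tool goes at most 62.5 mm and 10.7 degrees, less where a joint would pass 70% of its speed; a pose out of reach is approached as far as the arm can. A call with a number of a shift or a turn outside -1 to 1 is refused whole. A call with a gripper value outside its range is refused whole. The fingers move at their own pace and stop on an object; the grip force is fixed at half the most. Time passes only in rows, so rows that repeat a pose let the fingers close, or fill a call up. It gives the time, the measured TCP pose, the force, the opening and the grip force at its end, in the units of the state.
- ctrl.read_state(): the state, without advancing time (a new reading comes with each control period).
- get_image(name): name is "side" or "top"; returns the picture (400x640x3 uint8, red, green, blue); there is no depth.
- get_calibration(name): a dict with "mtx" (3x3 intrinsics, pixels), "world_from_camera" (4x4, takes a point from camera to world coordinates). Camera axes: x right, y down, z forward; pixel columns grow to the right and rows downward; lengths in mm; the calibration is good to about 2 mm. A picture is of the moment at which its call begins. get_calibration takes no time and is no camera call.
- ctrl.finish_job(): hands the job in; it is judged then, once.
The state is a dict: "clock": time; "qpos": joint angles; "qd": joint speeds; "tau": joint torques, N m; "eef_pos": TCP position; "tool_rot": TCP orientation; "force": force on the tool from outside, world axes, zero at the start; "torque": the same for the moment, N m; "width": finger opening in mm; "gripper_force": force on a finger pad.
Only numpy, scipy, OpenCV 4.12 (cv2) and the standard library are available. Lean on these libraries where they do the work, as an engineer would, in place of code of your own. Each camera call takes 0.05 s, during which the arm holds its last target. There are 200 camera calls.

## Task

Put the round metal blank flat into the round seat of the sighting fixture and let go of it. Then take the black knob of the spring-loaded telescoping pointer rod, pull the rod out until its length mark is at the mouth of the tube (70 mm out, pointer over the middle of the seat), and finish while still holding it there by the knob: do not let go. Leave the square blank and the sample jar where they are.

Things in the scene. Friction and masses are not known exactly. Their poses are not given: they have to be found in the camera images.
- fixture: Sighting fixture, fixed to the bench: grey painted base plate 260 x 170 x 14 mm. Origin: centre of the plate's underside; z up, x runs along the rod from the seat end to the tube end. At (-85, +40) mm is the round seat; along the line y = -45 mm, 47 mm above the bench, lies the rod; its fixed outer tube (35 mm outside diameter, top 65 mm above the bench) spans x = +28 to +124 mm.
- seat (a point): Centre of the floor of the round seat: a blind round recess 54 mm across and 6 mm deep in the plate. This point is 8 mm above the bench, the rim of the seat 14 mm. Axes as the fixture's.
- round_blank: Loose dark steel disc, 50 mm across, 16 mm thick, about 0.2 kg, lying flat on the bench at the start. Origin: centre of its underside. The lower edge has a 2 mm chamfer. Seated, its top stands 24 mm above the bench.
- square_blank: Loose dark steel square plate, 50 x 50 x 16 mm, lying flat beside the round blank, not to be used. Origin: centre of its underside.
- knob (a point): Black upright knob on the rod's outer end, 14 mm (fixture x) by 22 mm (fixture y) by 26 mm high; origin at its centre, 65 mm above the bench; axes as the fixture's. It moves with the rod and does not turn. Under it lies the rod head, top 55 mm above the bench: fingertips from above go no lower than about 56 mm. With the rod in, it is 36 mm clear of the tube mouth.
- rod (a joint): How far the rod is pulled out, m: 0 fully in, 0.070 at the length mark, 0.090 hard stop. It moves along the fixture's -x. A spring pulls it back in: 2.4 N at 0, 8 N at the mark. The mark is a 4 mm wide black band round the 10 mm steel rod, hidden in the tube at the start and half out of the tube mouth at 0.070.
- pointer_tip (a point): Tip of the downward point at the end of the pointer arm, a 6 mm bar that runs 85 mm along the fixture's +y from the rod head, 47 mm above the bench. The tip is 31 mm above the bench; at the mark it is right above the middle of the seat, with the rod in 70 mm from there towards the tube end.
- jar: Loose white sample jar with an orange cap, 57 mm across, 65 mm high, standing to the right of the fixture. Origin: centre of its underside. Behind the work, from about 0.63 m ahead of the robot, a fixed wall shelf hangs about 0.45 m above the bench: keep the wrist clear of it.
Things that resemble listed ones, but are neither listed nor needed, are in the scene too. What is shaped like the round_blank but red is not meant.

How it is judged (in metres and radians):
On the way, in this order (a step that is already met when the one before it is completed fails the run):
1. the round blank lies flat in the seat, let go, while the rod is still in (horizontal distance between round_blank and seat below 0.004 m and z of round_blank in the frame of seat below 0.0015 m and angle between round_blank's own z axis and vertical below 0.05 rad and contact force between the arm and round_blank below 0.1 N and value of joint rod below 0.03 m), for 0.2 s.
2. the rod is pulled out to its mark by the knob (value of joint rod between 0.065 and 0.075 m and contact force between the fingers and rod above 1.5 N and distance between the grasp point and knob below 0.05 m), for 0.5 s.
At the end, for the whole second after the job is handed in: The round blank lies flat on the floor of the seat (within 4 mm of its centre and 1.5 mm of its floor, tilted under 0.05 rad), not touched by the robot; the rod stands still 65 to 75 mm out, held there by the fingers on the knob (over 1.5 N, the grip point within 50 mm of the knob's centre) (all of step 2 and horizontal distance between round_blank and seat below 0.004 m and z of round_blank in the frame of seat below 0.0015 m and angle between round_blank's own z axis and vertical below 0.05 rad and contact force between the arm and round_blank below 0.1 N and velocity of joint rod between -0.01 and 0.01 m/s); the arm keeps its last pose, push and grip.
It fails at once if the square blank is moved more than 20 mm (distance of square_blank from where it was at the start of the episode above 0.02 m).
It fails at once if the sample jar is moved more than 20 mm (distance of jar from where it was at the start of the episode above 0.02 m).
It also fails if it takes over 64 s, if anything falls off the work surface, if the arm or the gripper's body presses on something with over 40 N, if the wrist force passes 120 N, or if a joint passes its speed limit or range.

## Working session

There is one attempt and no reset: what is moved stays moved. The work goes in short steps, Python scripts to look and compute and a shell command to move; the robot and the scene stay as the last step left them, time stands still between calls to the robot, and variables do not carry over. Pictures are saved under pics/ and viewed, at most 10 in all, crops included, and the job is handed in when it is done.

```bash
ls; mkdir -p pics; python3 - <<'E'
from cell import ctrl,get_image,get_calibration
import cv2
for n in("top","side"):
    im=get_image(n); cv2.imwrite(f"pics/{n}0.png",im[:,:,::-1]); c=get_calibration(n); print(c["mtx"],c["world_from_camera"])
print(ctrl.read_state())
E
```

```text
pics
[[361.21658949   0.         317.5522074 ]
 [  0.         361.21658949 193.3663587 ]
 [  0.           0.           1.        ]] [[ 2.81737050e-02 -9.90212323e-01  1.36696008e-01  3.56791422e+02]
 [-9.99559833e-01 -2.91793156e-02 -5.35797643e-03 -4.16996050e+01]
 [ 9.29423024e-03 -1.36484885e-01 -9.90598553e-01  9.20038600e+02]
 [ 0.00000000e+00  0.00000000e+00  0.00000000e+00  1.00000000e+00]]
[[363.11195764   0.         322.28651   ]
 [  0.         363.11195764 195.88444811]
 [  0.           0.           1.        ]] [[-9.55260646e-01 -1.39365800e-01  2.60872138e-01  2.81069806e+02]
 [-2.95059851e-01  5.09931029e-01 -8.08028484e-01  6.34416502e+02]
 [-2.04152614e-02 -8.48850705e-01 -5.28238296e-01  5.06252644e+02]
 [ 0.00000000e+00  0.00000000e+00  0.00000000e+00  1.00000000e+00]]
{'clock': 0.1, 'qpos': array([ 1.17520305,  0.62924104,  0.03844688,  1.51828104, -0.0270127 ,
        0.99631312, -0.02001567]), 'qd': array([ 0.00059343, -0.00311193,  0.00096613, -0.00091545,  0.00132775,
        0.00174106, -0.00140729]), 'tau': array([ 2.82834422e-03, -5.64531326e+01,  1.23048764e+00, -1.93971151e+01,
        1.13327985e-02,  5.47510019e-03,  6.06588230e-06]), 'eef_pos': array([ 210.3468632 , -614.42024625,  230.48508211]), 'tool_rot': array([-3.13986796e+00,  7.79283808e-06,  3.29768694e-01]), 'force': array([ 0.49536345, -0.18759783,  0.20126737]), 'torque': array([-0.0169486 ,  0.00896272,  0.00873153]), 'gripper_force': 0.0, 'width': 85.32854143707888}
```

View pics/top0.png

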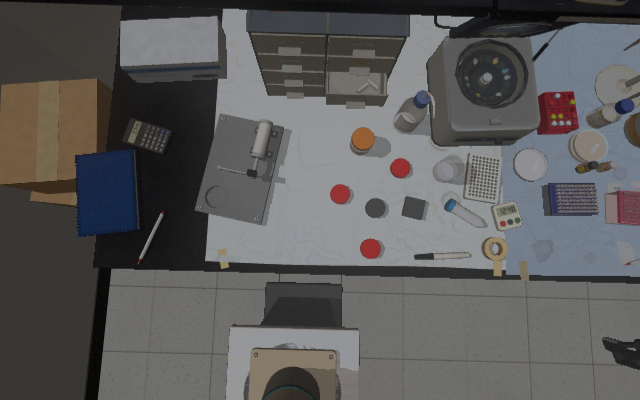

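View pics/side0.png

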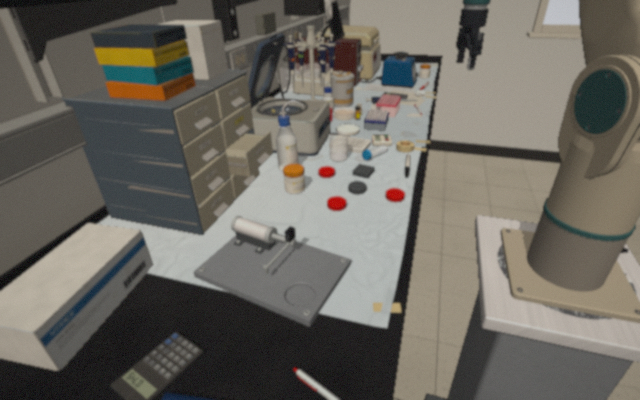

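The top view shows the round blank at (375,208), the square blank at (414,208), the seat at (215,195) and the knob at (252,173). The jar is at (363,139) and three red decoys lie around the blanks. The side view agrees. Next I measure them.

```bash
cat > h.py <<'E'
import numpy as np,cv2
from cell import ctrl,get_image,get_calibration
def ray(n,u,v,z):
    c=get_calibration(n);T=np.array(c["world_from_camera"])
    d=T[:3,:3]@np.linalg.inv(c["mtx"])@[u,v,1]; return (T[:3,3]+d*(z-T[2,3])/d[2])
def proj(n,p):
    c=get_calibration(n);T=np.linalg.inv(c["world_from_camera"]); q=c["mtx"]@(T[:3,:3]@p+T[:3,3]); return q[:2]/q[2]
def blobs(im,mask,x0,y0,x1,y1,amin=20):
    m=np.zeros(mask.shape,np.uint8);m[y0:y1,x0:x1]=mask[y0:y1,x0:x1].astype(np.uint8)*255
    cs,_=cv2.findContours(m,cv2.RETR_EXTERNAL,cv2.CHAIN_APPROX_NONE)
    return [c for c in cs if cv2.contourArea(c)>=amin]
E
python3 - <<'E'
from h import *
im=get_image("top");g=im.max(2).astype(int)
def rep(name,cs,z):
    for c in cs:
        # outline points cast to plane
        P=np.array([ray("top",*p[0],z)[:2] for p in c],np.float32)
        M=cv2.moments(c);w=ray("top",M["m10"]/M["m00"],M["m01"]/M["m00"],z)
        print(name,w.round(1),"minrect",cv2.minAreaRect(P))
rep("blank",blobs(im,g<110,355,190,435,228),16)
rep("plate",blobs(im,(g<165),190,105,292,230,2000),14)
rep("knob",blobs(im,g<60,240,160,265,185,5),78)
jm=(im[:,:,0].astype(int)-im[:,:,2]>80)
rep("orange",blobs(im,jm,345,120,380,160),65)
s=im[:,:,::-1][100:235,185:300];cv2.imwrite("pics/topc.png",cv2.resize(s,None,fx=4.4,fy=4.4,interpolation=cv2.INTER_CUBIC))
sd=get_image("side")[:,:,::-1][165:330,185:420];cv2.imwrite("pics/sidec.png",cv2.resize(sd,None,fx=3.4,fy=3.4,interpolation=cv2.INTER_CUBIC))
E
```

```text
blank [ 449.5 -192.    16. ] minrect ((449.997314453125, -192.1185302734375), (48.01362228393555, 50.62788391113281), 1.6526978015899658)
blank [ 452.1 -288.8   16. ] minrect ((452.2499084472656, -288.59808349609375), (53.08424758911133, 51.489471435546875), 78.11469268798828)
plate [543.9 151.9  14. ] minrect ((547.4822998046875, 155.03118896484375), (325.06170654296875, 263.5784606933594), 2.1889901161193848)
knob [517.1 111.4  78. ] minrect ((517.0497436523438, 111.4499740600586), (24.04633140563965, 16.44930076599121), 80.2612533569336)
orange [ 614.5 -153.1   65. ] minrect ((614.6627197265625, -152.39024353027344), (50.4127311706543, 51.664710998535156), 1.7570631504058838)
```

View pics/topc.png

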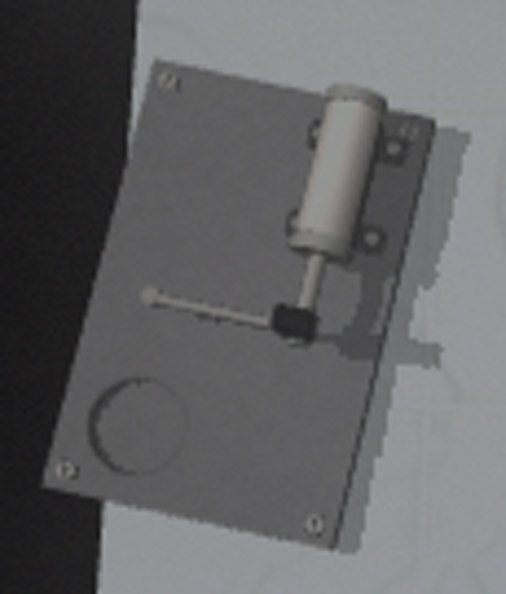

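View pics/sidec.png

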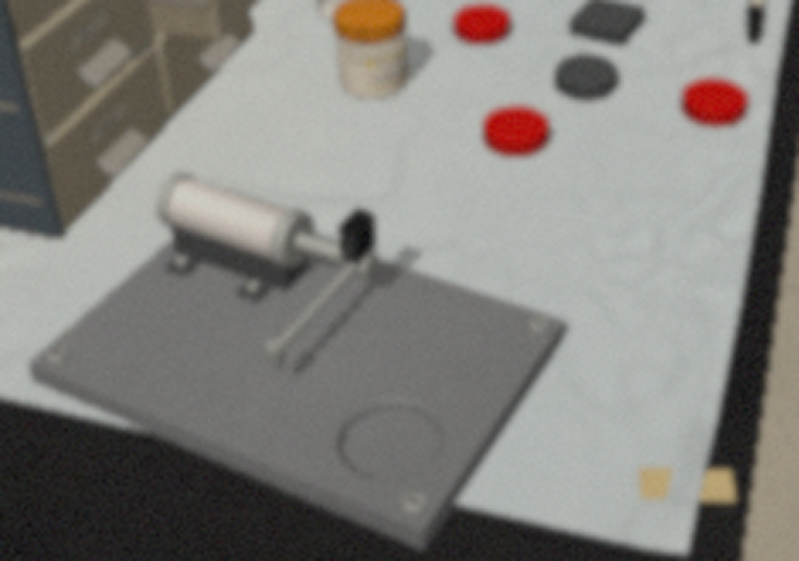

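The crops show the plate's corners clearly, the seat at about (216,196.5) in the top image, and the knob and pointer. I'll fit the fixture from the corners and check it against the seat and knob.

```bash
python3 - <<'E'
from h import *
T=lambda x,y:((x+.5)/4.4-.5+185,(y+.5)/4.4-.5+100)
S=lambda x,y:((x+.5)/3.4-.5+185,(y+.5)/3.4-.5+165)
R=lambda n,p,z:ray(n,*p,z)[:2].round(1)
C={k:R("top",T(*v),14) for k,v in dict(A=(155,60),B=(435,120),C=(43,486),D=(333,548)).items()}
print(C)
# fixture coords: A(+130,+85) B(+130,-85) C(-130,+85) D(-130,-85)
F=np.array([[130,85],[130,-85],[-130,85],[-130,-85]],float);W=np.array([C[k] for k in"ABCD"])
w=W@[1,1j];f=F@[1,1j];wm=w.mean();a=np.sum((w-wm)*f.conj())/np.sum(abs(f)**2)
print("scale",abs(a),"yaw",np.angle(a),"o",wm,"res",abs(wm+a*f-w))
r=a/abs(a)
for k,p in dict(seat=-85+40j,knobIn=-8-45j if 0 else (28-36-7)-45j,tubemouth=28-45j).items():print(k,wm+r*p)
print("seat top",R("top",T(137.5,426),14),"seat side",R("side",S(390.5,441),14))
print("side corners",R("side",S(33,365),14),R("side",S(425,540),14),R("side",S(567,325),14))
print("knob top cam",R("top",T(295,322),78),"knob side",R("side",S(357,215),78),R("side",S(357,237),65))
print("tip top",R("top",T(150,295),47),"side tip",R("side",S(280,352),31))
# blank in side view
im=get_image("side");g=im.max(2)
for c in blobs(im,g<100,335,155,390,200):
    M=cv2.moments(c);print("side blank",R("side",(M["m10"]/M["m00"],M["m01"]/M["m00"]),10),cv2.boundingRect(c))
print(proj("side",np.array([449.5,-192,8])),proj("side",np.array([452,-289,8])))
E
```

```text
{'A': array([684.9, 213.8]), 'B': array([653.3,  46.7]), 'C': array([430.5, 261. ]), 'D': array([400. ,  94.2])}
scale 0.994896737895113 yaw -0.18425030335549042 o (542.175+153.925j) res [0.44392269 0.65993013 0.24535055 0.54647718]
seat (465.9421034442342+208.8207692606445j)
knobIn (519.1844608173852+112.43481913641908j)
tubemouth (561.4566375924144+104.5568072869303j)
seat top [466.5 209.6] seat side [465.1 211. ]
side corners [681.2 213.9] [427.2 265.7] [396.5  98. ]
knob top cam [517.5 111.1] knob side [519.3 109.7] [518.7 113.6]
tip top [536.4 198.4] side tip [540.3 181.4]
side blank [ 449.  -190.1] (349, 182, 17, 12)
side blank [ 452.3 -287.2] (353, 165, 21, 13)
[356.96978073 187.71018247] [363.40693849 171.16150424]
```

The fit holds: plate scale 0.995, and the seat agrees in both views to within about 1.5 mm at (466,209.5). The blank is at (449.7,-192) and the knob at (518.5,112). Fixture yaw is -0.184, which I'll also use as the tool yaw so the fingers close along fixture y. Now moving towards the blank.

```bash
python3 -m creep '[{"dx":0.1,"dy":0.15,"dz":0,"rz":-0.02,"grip":-1},{"dx":0.15,"dy":0.25,"dz":-0.03,"rz":-0.04,"grip":-1},{"dx":0.2,"dy":0.35,"dz":-0.06,"rz":-0.06,"grip":-1},{"dx":0.3,"dy":0.5,"dz":-0.1,"rz":-0.08,"grip":-1},{"dx":0.3,"dy":0.5,"dz":-0.1,"rz":-0.082,"grip":-1}]'; python3 -c "
from cell import ctrl;s=ctrl.read_state();print(s['eef_pos'],s['tool_rot'])"
```

```text
[ 210.42053448 -614.69499652  230.87007898] [-3.14067555e+00  3.42846867e-06  3.29760955e-01]$[0]: bad value
```

```bash
python3 -m creep '[{"dx":0.1,"dy":0.15,"dz":0.0,"rx":0,"ry":0,"rz":-0.02,"grip":-1},{"dx":0.15,"dy":0.25,"dz":-0.03,"rx":0,"ry":0,"rz":-0.04,"grip":-1},{"dx":0.2,"dy":0.35,"dz":-0.06,"rx":0,"ry":0,"rz":-0.06,"grip":-1},{"dx":0.3,"dy":0.5,"dz":-0.1,"rx":0,"ry":0,"rz":-0.08,"grip":-1},{"dx":0.3,"dy":0.5,"dz":-0.1,"rx":0,"ry":0,"rz":-0.082,"grip":-1}]'; python3 -c "
from cell import ctrl;s=ctrl.read_state();print(s['eef_pos'],s['tool_rot'])"
```

```text
clock: 0.88
eef_pos: [333.4, -409.9, 190.4]
tool_rot: [-3.138, 0.001, -0.179]
force: [0.3, -0.6, 0.1]
width: 85.1
gripper_force: 0.0
[ 333.39007211 -409.91785899  190.3799098 ] [-3.13759978e+00  9.24690837e-04 -1.79006219e-01]
```

```bash
python3 -m creep '[{"dx":0.08,"dy":0.13,"dz":-0.05,"rx":0,"ry":0,"rz":0,"grip":-1},{"dx":0.15,"dy":0.27,"dz":-0.13,"rx":0,"ry":0,"rz":0,"grip":-1},{"dx":0.22,"dy":0.41,"dz":-0.2,"rx":0,"ry":0,"rz":0,"grip":-1},{"dx":0.299,"dy":0.557,"dz":-0.278,"rx":0,"ry":0,"rz":0,"grip":-1},{"dx":0.299,"dy":0.557,"dz":-0.278,"rx":0,"ry":0,"rz":0,"grip":-1}]'; python3 -m creep '[{"dx":0,"dy":0,"dz":0,"rx":0,"ry":0,"rz":0,"grip":-1},{"dx":0,"dy":0,"dz":0,"rx":0,"ry":0,"rz":0,"grip":-1},{"dx":0,"dy":0,"dz":0,"rx":0,"ry":0,"rz":0,"grip":-1},{"dx":0,"dy":0,"dz":0,"rx":0,"ry":0,"rz":0,"grip":-1},{"dx":0,"dy":0,"dz":0,"rx":0,"ry":0,"rz":0,"grip":-1}]'
```

```text
clock: 1.5
eef_pos: [451.3, -189.0, 78.8]
tool_rot: [-3.14, 0.001, -0.181]
force: [-1.1, -0.0, 0.7]
width: 85.3
gripper_force: 0.0
clock: 2.12
eef_pos: [450.0, -192.8, 80.4]
tool_rot: [3.141, -0.0, -0.187]
force: [0.4, 0.5, 0.4]
width: 85.2
gripper_force: 0.0
```

```bash
python3 -m creep '[{"dx":0,"dy":0.001,"dz":-0.06,"rx":0,"ry":0,"rz":0,"grip":-1},{"dx":0,"dy":0.001,"dz":-0.12,"rx":0,"ry":0,"rz":0,"grip":-1},{"dx":0,"dy":0.001,"dz":-0.17,"rx":0,"ry":0,"rz":0,"grip":-1},{"dx":0,"dy":0.001,"dz":-0.192,"rx":0,"ry":0,"rz":0,"grip":-1},{"dx":0,"dy":0.001,"dz":-0.192,"rx":0,"ry":0,"rz":0,"grip":-1}]'; python3 -m creep '[{"dx":0,"dy":0,"dz":0,"rx":0,"ry":0,"rz":0,"grip":-0.5},{"dx":0,"dy":0,"dz":0,"rx":0,"ry":0,"rz":0,"grip":0},{"dx":0,"dy":0,"dz":0,"rx":0,"ry":0,"rz":0,"grip":0.5},{"dx":0,"dy":0,"dz":0,"rx":0,"ry":0,"rz":0,"grip":1},{"dx":0,"dy":0,"dz":0,"rx":0,"ry":0,"rz":0,"grip":1}]'
python3 - <<'E'
from h import *
im=get_image("top");cv2.imwrite("pics/g1.png",cv2.resize(im[150:250,330:450,::-1],None,fx=4,fy=4))
E
```

```text
clock: 2.75
eef_pos: [449.9, -191.8, 3.1]
tool_rot: [-3.142, 0.001, -0.186]
force: [0.5, 0.5, -0.0]
width: 85.3
gripper_force: 0.0
clock: 3.38
eef_pos: [450.7, -192.2, 4.6]
tool_rot: [3.141, -0.002, -0.186]
force: [-0.7, -0.1, 10.5]
width: 46.8
gripper_force: 60.1
```

View pics/g1.png

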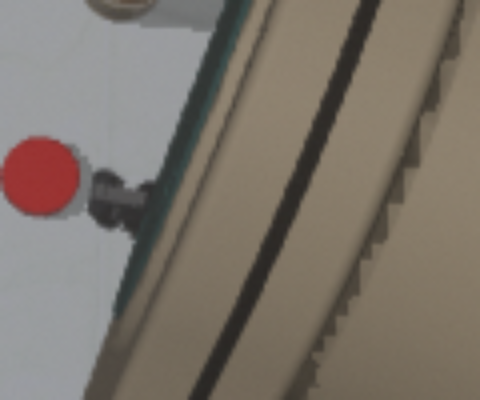

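The grip itself is hidden by the arm. The width of 46.8 and 10 N upward suggest the fingertips touch the bench, so I'll lift and look from the side.

```bash
python3 -m creep '[{"dx":0,"dy":0,"dz":0.01,"rx":0,"ry":0,"rz":0,"grip":1},{"dx":0,"dy":0,"dz":0.05,"rx":0,"ry":0,"rz":0,"grip":1},{"dx":0,"dy":0,"dz":0.12,"rx":0,"ry":0,"rz":0,"grip":1},{"dx":0,"dy":0,"dz":0.2,"rx":0,"ry":0,"rz":0,"grip":1},{"dx":0,"dy":0,"dz":0.2,"rx":0,"ry":0,"rz":0,"grip":1}]'
python3 - <<'E'
from h import *
im=get_image("side");cv2.imwrite("pics/g2.png",cv2.resize(im[110:220,310:430,::-1],None,fx=5,fy=5,interpolation=cv2.INTER_CUBIC))
print(proj("side",ctrl.read_state()["eef_pos"]),ctrl.read_state()["eef_pos"])
E
```

```text
clock: 4.05
eef_pos: [451.7, -192.3, 85.9]
tool_rot: [3.141, -0.005, -0.185]
force: [-0.4, 0.6, -2.1]
width: 47.0
gripper_force: 62.1
[357.31856758 162.04204365] [ 450.90637462 -191.8847734    84.61151541]
```

View pics/g2.png

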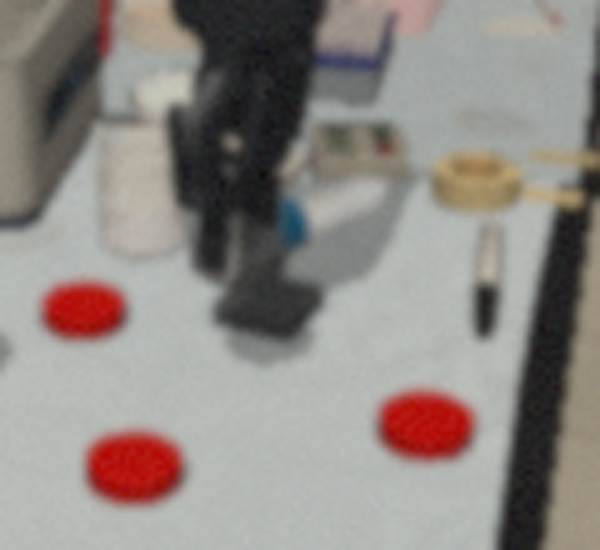

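The disc has left the bench; the dark square at crop (270,305) is the square blank in its original place. The held disc is hard to read, though, and may be tilted. I'll carry it over clear bench nearer the camera and look again.

```bash
python3 -m creep '[{"dx":0,"dy":0.1,"dz":0.05,"rx":0,"ry":0,"rz":0,"grip":1},{"dx":0,"dy":0.22,"dz":0.1,"rx":0,"ry":0,"rz":0,"grip":1},{"dx":0,"dy":0.36,"dz":0.16,"rx":0,"ry":0,"rz":0,"grip":1},{"dx":0,"dy":0.48,"dz":0.16,"rx":0,"ry":0,"rz":0,"grip":1},{"dx":0,"dy":0.555,"dz":0.16,"rx":0,"ry":0,"rz":0,"grip":1}]'
python3 - <<'E'
from h import *
p=ctrl.read_state()["eef_pos"];u,v=proj("side",p).astype(int);print(u,v,p)
im=get_image("side")[v-50:v+50,u-60:u+60,::-1];im=cv2.convertScaleAbs(im,alpha=1.6,beta=10);cv2.imwrite("pics/g3.png",cv2.resize(im,None,fx=6,fy=6,interpolation=cv2.INTER_CUBIC))
E
```

```text
clock: 4.72
eef_pos: [449.2, 33.1, 146.7]
tool_rot: [-3.141, 0.002, -0.182]
force: [0.4, -0.5, -2.7]
width: 47.1
gripper_force: 62.5
334 183 [449.17916153  33.07506388 146.72972744]
```

View pics/g3.png

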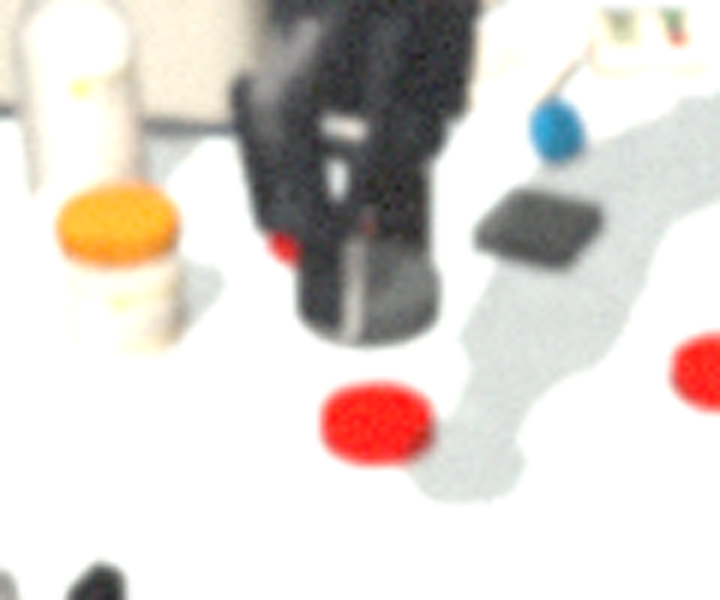

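The disc is held flat, centred at about px (335.6,183), but the fingertips reach down to its underside. They would hit the seat rim, so I'll set it down on clear bench at about y=0 and regrip about 8 mm higher.

```bash
python3 -m creep '[{"dx":0,"dy":-0.04,"dz":-0.1,"rx":0,"ry":0,"rz":0,"grip":1},{"dx":0,"dy":-0.075,"dz":-0.2,"rx":0,"ry":0,"rz":0,"grip":1},{"dx":0,"dy":-0.075,"dz":-0.3,"rx":0,"ry":0,"rz":0,"grip":1},{"dx":0,"dy":-0.075,"dz":-0.345,"rx":0,"ry":0,"rz":0,"grip":1},{"dx":0,"dy":-0.075,"dz":-0.354,"rx":0,"ry":0,"rz":0,"grip":1}]'; python3 -m creep '[{"dx":0,"dy":0,"dz":-0.003,"rx":0,"ry":0,"rz":0,"grip":1},{"dx":0,"dy":0,"dz":-0.003,"rx":0,"ry":0,"rz":0,"grip":1},{"dx":0,"dy":0,"dz":-0.003,"rx":0,"ry":0,"rz":0,"grip":1},{"dx":0,"dy":0,"dz":-0.003,"rx":0,"ry":0,"rz":0,"grip":1},{"dx":0,"dy":0,"dz":-0.003,"rx":0,"ry":0,"rz":0,"grip":1}]'
```

```text
clock: 5.4
eef_pos: [448.1, -0.1, 4.4]
tool_rot: [3.141, 0.004, -0.186]
force: [-8.8, 0.9, 59.0]
width: 47.1
gripper_force: 68.9
clock: 6.02
eef_pos: [448.1, -0.1, 4.6]
tool_rot: [-3.142, 0.003, -0.186]
force: [-3.7, 0.5, 14.0]
width: 46.6
gripper_force: 64.3
```

```bash
python3 -m creep '[{"dx":0,"dy":0,"dz":0,"rx":0,"ry":0,"rz":0,"grip":0.2},{"dx":0,"dy":0,"dz":0,"rx":0,"ry":0,"rz":0,"grip":-0.5},{"dx":0,"dy":0,"dz":0.02,"rx":0,"ry":0,"rz":0,"grip":-0.8},{"dx":0,"dy":0,"dz":0.1,"rx":0,"ry":0,"rz":0,"grip":-1},{"dx":0,"dy":0,"dz":0.2,"rx":0,"ry":0,"rz":0,"grip":-1}]'
python3 -m creep '[{"dx":0,"dy":0,"dz":0.1,"rx":0,"ry":0,"rz":0,"grip":-1},{"dx":0,"dy":-0.1,"dz":0.2,"rx":0,"ry":0,"rz":0,"grip":-1},{"dx":0,"dy":-0.25,"dz":0.2,"rx":0,"ry":0,"rz":0,"grip":-1},{"dx":0,"dy":-0.375,"dz":0.2,"rx":0,"ry":0,"rz":0,"grip":-1},{"dx":0,"dy":-0.375,"dz":0.2,"rx":0,"ry":0,"rz":0,"grip":-1}]'
python3 - <<'E'
from h import *
for n in("top","side"):
    im=get_image(n);g=im.max(2).astype(int);u,v=proj(n,np.array([449,0,12])).astype(int)
    for c in blobs(im,g<100,u-28,v-24,u+28,v+24):
        M=cv2.moments(c);P=np.array([ray(n,*p[0],16 if n=="top" else 10)[:2] for p in c],np.float32)
        print(n,cv2.boundingRect(c),ray(n,M["m10"]/M["m00"],M["m01"]/M["m00"],16 if n=="top" else 10),cv2.minAreaRect(P))
print(ctrl.read_state()["eef_pos"])
E
```

```text
clock: 6.65
eef_pos: [449.5, 0.1, 85.1]
tool_rot: [3.141, 0.002, -0.186]
force: [0.5, 0.3, 0.1]
width: 85.1
gripper_force: 0.0
clock: 7.28
eef_pos: [449.7, -154.6, 165.4]
tool_rot: [3.139, -0.002, -0.193]
force: [0.8, 0.1, 0.6]
width: 85.5
gripper_force: 0.0
top (270, 181, 56, 48) [451.80841611   3.01649447  16.        ] ((452.2872619628906, 3.3386154174804688), (118.88829803466797, 139.47705078125), 1.7064217329025269)
side (329, 222, 21, 16) [446.99807363   2.38622358  10.        ] ((447.7317199707031, 1.2978172302246094), (45.27296829223633, 55.61554718017578), 15.555709838867188)
[ 449.64865925 -149.72642903  164.49461934]
```

The side view puts the disc at (447.5,0.5), flat on the bench and under where the TCP was. Regripping about 8 mm higher.

```bash
python3 -m creep '[{"dx":0,"dy":0.13,"dz":0,"rx":0,"ry":0,"rz":0,"grip":-1},{"dx":-0.005,"dy":0.26,"dz":-0.05,"rx":0,"ry":0,"rz":0,"grip":-1},{"dx":-0.005,"dy":0.375,"dz":-0.15,"rx":0,"ry":0,"rz":0,"grip":-1},{"dx":-0.005,"dy":0.375,"dz":-0.25,"rx":0,"ry":0,"rz":0,"grip":-1},{"dx":-0.005,"dy":0.375,"dz":-0.25,"rx":0,"ry":0,"rz":0,"grip":-1}]'
python3 -m creep '[{"dx":0,"dy":0,"dz":-0.06,"rx":0,"ry":0,"rz":0,"grip":-1},{"dx":0,"dy":0,"dz":-0.11,"rx":0,"ry":0,"rz":0,"grip":-1},{"dx":0,"dy":0,"dz":-0.13,"rx":0,"ry":0,"rz":0,"grip":-1},{"dx":0,"dy":0,"dz":-0.13,"rx":0,"ry":0,"rz":0,"grip":-1},{"dx":0,"dy":0,"dz":-0.13,"rx":0,"ry":0,"rz":0,"grip":-1}]'
python3 -m creep '[{"dx":0,"dy":0,"dz":0,"rx":0,"ry":0,"rz":0,"grip":-0.5},{"dx":0,"dy":0,"dz":0,"rx":0,"ry":0,"rz":0,"grip":0},{"dx":0,"dy":0,"dz":0,"rx":0,"ry":0,"rz":0,"grip":0.5},{"dx":0,"dy":0,"dz":0,"rx":0,"ry":0,"rz":0,"grip":1},{"dx":0,"dy":0,"dz":0,"rx":0,"ry":0,"rz":0,"grip":1}]'
```

```text
clock: 8.0
eef_pos: [445.8, 2.4, 62.8]
tool_rot: [-3.142, 0.006, -0.182]
force: [-0.1, -0.1, 0.8]
width: 85.1
gripper_force: 0.0
clock: 8.62
eef_pos: [448.7, 0.1, 13.4]
tool_rot: [-3.141, -0.001, -0.185]
force: [0.2, 0.5, 0.5]
width: 85.4
gripper_force: 0.0
clock: 9.25
eef_pos: [449.6, -1.8, 15.9]
tool_rot: [3.142, -0.006, -0.188]
force: [-5.3, -1.8, 43.6]
width: 0.3
gripper_force: 22.1
```

The fingers closed above the disc: at 50 mm opening the tips sit higher than I had assumed. So the first grip height was right, and what I took for fingertip in the picture was a highlight on the disc. Lift, open, and check the disc.

```bash
python3 -m creep '[{"dx":0,"dy":0,"dz":0.1,"rx":0,"ry":0,"rz":0,"grip":1},{"dx":0,"dy":0,"dz":0.2,"rx":0,"ry":0,"rz":0,"grip":-1},{"dx":0,"dy":-0.12,"dz":0.3,"rx":0,"ry":0,"rz":0,"grip":-1},{"dx":0,"dy":-0.25,"dz":0.38,"rx":0,"ry":0,"rz":0,"grip":-1},{"dx":0,"dy":-0.375,"dz":0.38,"rx":0,"ry":0,"rz":0,"grip":-1}]'
python3 - <<'E'
from h import *
n="side"
im=get_image(n);g=im.max(2).astype(int);u,v=proj(n,np.array([449,0,12])).astype(int)
for c in blobs(im,g<100,u-28,v-24,u+28,v+24):
        M=cv2.moments(c);print(n,cv2.boundingRect(c),ray(n,M["m10"]/M["m00"],M["m01"]/M["m00"],10))
print(ctrl.read_state()["eef_pos"])
E
```

```text
clock: 9.88
eef_pos: [449.5, -151.6, 166.8]
tool_rot: [3.141, -0.005, -0.184]
force: [0.4, 0.8, -0.5]
width: 72.4
gripper_force: 0.0
side (329, 222, 21, 16) [446.90638095   2.1097758   10.        ]
[ 448.73554551 -160.11541004  167.03500832]
```

```bash
python3 -m creep '[{"dx":0,"dy":0.13,"dz":0,"rx":0,"ry":0,"rz":0,"grip":-1},{"dx":0,"dy":0.26,"dz":-0.05,"rx":0,"ry":0,"rz":0,"grip":-1},{"dx":0,"dy":0.375,"dz":-0.15,"rx":0,"ry":0,"rz":0,"grip":-1},{"dx":0,"dy":0.375,"dz":-0.25,"rx":0,"ry":0,"rz":0,"grip":-1},{"dx":0,"dy":0.375,"dz":-0.25,"rx":0,"ry":0,"rz":0,"grip":-1}]'
python3 -m creep '[{"dx":0,"dy":0,"dz":-0.06,"rx":0,"ry":0,"rz":0,"grip":-1},{"dx":0,"dy":0,"dz":-0.12,"rx":0,"ry":0,"rz":0,"grip":-1},{"dx":0,"dy":0,"dz":-0.152,"rx":0,"ry":0,"rz":0,"grip":-1},{"dx":0,"dy":0,"dz":-0.152,"rx":0,"ry":0,"rz":0,"grip":-1},{"dx":0,"dy":0,"dz":-0.152,"rx":0,"ry":0,"rz":0,"grip":-1}]'
python3 -m creep '[{"dx":0,"dy":0,"dz":0,"rx":0,"ry":0,"rz":0,"grip":-0.5},{"dx":0,"dy":0,"dz":0,"rx":0,"ry":0,"rz":0,"grip":-0.2},{"dx":0,"dy":0,"dz":0,"rx":0,"ry":0,"rz":0,"grip":0},{"dx":0,"dy":0,"dz":0,"rx":0,"ry":0,"rz":0,"grip":0.3},{"dx":0,"dy":0,"dz":0,"rx":0,"ry":0,"rz":0,"grip":0.3}]'
```

```text
clock: 10.55
eef_pos: [446.1, 0.9, 62.9]
tool_rot: [3.141, 0.005, -0.185]
force: [-0.4, -0.2, -0.2]
width: 85.5
gripper_force: 0.0
clock: 11.18
eef_pos: [449.0, -0.4, 4.9]
tool_rot: [3.142, -0.002, -0.186]
force: [-0.5, 0.1, 0.6]
width: 85.3
gripper_force: 0.0
clock: 11.8
eef_pos: [448.4, 0.1, 4.7]
tool_rot: [-3.141, -0.001, -0.186]
force: [-0.9, -0.1, 12.0]
width: 46.8
gripper_force: 59.6
```

The grip matches the first one. The disc sits about 1 mm in -x from the TCP, so the TCP target over the seat is (467,209). Carrying it there.

```bash
python3 -m creep '[{"dx":0,"dy":0,"dz":0.05,"rx":0,"ry":0,"rz":0,"grip":0.3},{"dx":0,"dy":0.06,"dz":0.12,"rx":0,"ry":0,"rz":0,"grip":0.3},{"dx":0.02,"dy":0.17,"dz":0.2,"rx":0,"ry":0,"rz":0,"grip":0.3},{"dx":0.03,"dy":0.28,"dz":0.2,"rx":0,"ry":0,"rz":0,"grip":0.3},{"dx":0.03,"dy":0.38,"dz":0.2,"rx":0,"ry":0,"rz":0,"grip":0.3}]'
python3 -m creep '[{"dx":0.016,"dy":0.07,"dz":-0.02,"rx":0,"ry":0,"rz":0,"grip":0.3},{"dx":0.016,"dy":0.142,"dz":-0.05,"rx":0,"ry":0,"rz":0,"grip":0.3},{"dx":0.016,"dy":0.142,"dz":-0.1,"rx":0,"ry":0,"rz":0,"grip":0.3},{"dx":0.016,"dy":0.142,"dz":-0.1,"rx":0,"ry":0,"rz":0,"grip":0.3},{"dx":0.016,"dy":0.142,"dz":-0.1,"rx":0,"ry":0,"rz":0,"grip":0.3}]'
python3 - <<'E'
from h import *
a=[]
p=np.mean([ctrl.read_state()["eef_pos"] for _ in range(1)],0)
im=get_image("side")[230:330,250:370,::-1];p2=ctrl.read_state()["eef_pos"];print(p,p2,proj("side",p2))
im=cv2.convertScaleAbs(im,alpha=1.4,beta=10);cv2.imwrite("pics/s1.png",cv2.resize(im,None,fx=6,fy=6,interpolation=cv2.INTER_CUBIC))
E
```

```text
clock: 12.42
eef_pos: [460.2, 154.4, 84.1]
tool_rot: [-3.141, -0.001, -0.184]
force: [0.5, -0.4, -2.8]
width: 47.0
gripper_force: 63.0
clock: 13.05
eef_pos: [466.7, 208.4, 44.1]
tool_rot: [3.141, -0.0, -0.186]
force: [0.8, 0.4, -2.3]
width: 47.2
gripper_force: 63.0
[466.66323387 208.4038503   44.13566132] [466.9411286  208.47079367  44.34931309] [298.07778629 280.8535032 ]
```

View pics/s1.png

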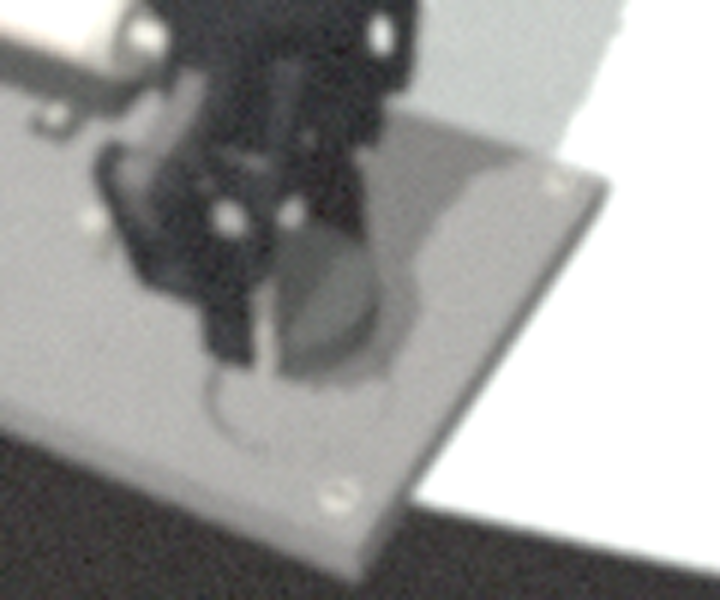

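Disc is right above the seat (rim arc at crop (210–390, 370–450)). I compare its outline with the expected points.

```bash
python3 - <<'E'
from h import *
t=np.linspace(0,2*np.pi,72)
for dx in(0,-2):
  for zb in(35,40):
    e=lambda z:np.array([(proj("side",np.array([466.9+dx+25*np.cos(a),208.5+25*np.sin(a),z]))-[250,230])*6 for a in t])
    B,Tp=e(zb),e(zb+16);print(dx,zb,"right",max(B[:,0].max(),Tp[:,0].max()).round(),"left",B[:,0].min().round(),"bottom",B[B[:,1].argmax()].round(),"top",Tp[Tp[:,1].argmin()].round(),"top face bottom",Tp[Tp[:,1].argmax()].round())
s=np.array([(proj("side",np.array([466+27*np.cos(a),209.2+27*np.sin(a),14]))-[250,230])*6 for a in t])
print("seat",s.min(0),s.max(0))
# fingertip height near finger, on radius 27 along tool y
d=np.array([.184,.983])
for z in(40,45,50):print(z,(proj("side",np.array([*(np.array([466.9,208.5])+27*d),z]))-[250,230])*6)
E
```

```text
0 35 right 375.0 left 205.0 bottom [284. 393.] top [297. 229.] top face bottom [281. 353.]
0 40 right 375.0 left 204.0 bottom [283. 380.] top [296. 216.] top face bottom [280. 340.]
-2 35 right 382.0 left 212.0 bottom [291. 394.] top [303. 230.] top face bottom [288. 354.]
-2 40 right 381.0 left 210.0 bottom [290. 382.] top [302. 217.] top face bottom [287. 341.]
seat [205.78674398 315.09157477] [386.42267759 451.79542721]
40 [240.40582314 378.14485243]
45 [239.21619492 365.63544253]
50 [238.01632357 353.01832199]
```

The outline matches: disc flat, underside at about 39.5, offset about -1.5 mm in x, fingertips about 6.5 mm above its underside. The seat lies where predicted. I'll nudge +0.8 mm in x and lower.

```bash
python3 -m creep '[{"dx":0.002,"dy":0.001,"dz":-0.02,"rx":0,"ry":0,"rz":0,"grip":0.3},{"dx":0.002,"dy":0.001,"dz":-0.045,"rx":0,"ry":0,"rz":0,"grip":0.3},{"dx":0.002,"dy":0.001,"dz":-0.058,"rx":0,"ry":0,"rz":0,"grip":0.3},{"dx":0.002,"dy":0.001,"dz":-0.06,"rx":0,"ry":0,"rz":0,"grip":0.3},{"dx":0.002,"dy":0.001,"dz":-0.06,"rx":0,"ry":0,"rz":0,"grip":0.3}]'
python3 -m creep '[{"dx":0,"dy":0,"dz":-0.003,"rx":0,"ry":0,"rz":0,"grip":0.3},{"dx":0,"dy":0,"dz":-0.006,"rx":0,"ry":0,"rz":0,"grip":0.3},{"dx":0,"dy":0,"dz":-0.009,"rx":0,"ry":0,"rz":0,"grip":0.3},{"dx":0,"dy":0,"dz":-0.009,"rx":0,"ry":0,"rz":0,"grip":0.3},{"dx":0,"dy":0,"dz":-0.009,"rx":0,"ry":0,"rz":0,"grip":0.3}]'
```

```text
clock: 13.72
eef_pos: [467.4, 209.3, 19.7]
tool_rot: [3.141, -0.0, -0.186]
force: [-0.1, 0.7, -2.5]
width: 47.2
gripper_force: 63.0
clock: 14.35
eef_pos: [467.4, 209.4, 16.1]
tool_rot: [3.142, -0.0, -0.185]
force: [1.2, 0.2, -2.5]
width: 46.6
gripper_force: 63.0
```

```bash
python3 -m creep '[{"dx":0,"dy":0,"dz":-0.003,"rx":0,"ry":0,"rz":0,"grip":0.3},{"dx":0,"dy":0,"dz":-0.005,"rx":0,"ry":0,"rz":0,"grip":0.3},{"dx":0,"dy":0,"dz":-0.006,"rx":0,"ry":0,"rz":0,"grip":0.3},{"dx":0,"dy":0,"dz":-0.006,"rx":0,"ry":0,"rz":0,"grip":0.3},{"dx":0,"dy":0,"dz":-0.006,"rx":0,"ry":0,"rz":0,"grip":0.3}]'
```

```text
clock: 14.98
eef_pos: [467.4, 209.4, 13.7]
tool_rot: [-3.142, -0.0, -0.185]
force: [-0.1, 0.4, -1.8]
width: 46.8
gripper_force: 63.0
```

```bash
python3 -m creep '[{"dx":0,"dy":0,"dz":0,"rx":0,"ry":0,"rz":0,"grip":-0.3},{"dx":0,"dy":0,"dz":0,"rx":0,"ry":0,"rz":0,"grip":-0.8},{"dx":0,"dy":0,"dz":0,"rx":0,"ry":0,"rz":0,"grip":-1},{"dx":0,"dy":0,"dz":0.06,"rx":0,"ry":0,"rz":0,"grip":-1},{"dx":0,"dy":0,"dz":0.15,"rx":0,"ry":0,"rz":0,"grip":-1}]'
python3 -m creep '[{"dx":0,"dy":0,"dz":0.1,"rx":0,"ry":0,"rz":0,"grip":-1},{"dx":0,"dy":0,"dz":0.2,"rx":0,"ry":0,"rz":0,"grip":-1},{"dx":0,"dy":-0.1,"dz":0.2,"rx":0,"ry":0,"rz":0,"grip":-1},{"dx":0.05,"dy":-0.24,"dz":0.2,"rx":0,"ry":0,"rz":0,"grip":-1},{"dx":0.05,"dy":-0.24,"dz":0.2,"rx":0,"ry":0,"rz":0,"grip":-1}]'
python3 - <<'E'
from h import *
im=get_image("side")[190:340,220:420,::-1];print(ctrl.read_state()["eef_pos"])
im=cv2.convertScaleAbs(im,alpha=1.4,beta=10);cv2.imwrite("pics/s2.png",cv2.resize(im,None,fx=4,fy=4,interpolation=cv2.INTER_CUBIC))
t=np.linspace(0,2*np.pi,72)
e=lambda r,z,x=466,y=209.2:np.array([(proj("side",np.array([x+r*np.cos(a),y+r*np.sin(a),z]))-[220,190])*4 for a in t])
for n,r,z in(("seat",27,14),("disc seated top",25,24),("disc on rim top",25,30)):
    s=e(r,z);print(n,s.min(0).round(),s.max(0).round())
E
```

```text
clock: 15.6
eef_pos: [466.6, 209.1, 73.8]
tool_rot: [3.14, 0.002, -0.186]
force: [0.8, 1.4, -0.3]
width: 85.3
gripper_force: 0.0
clock: 16.23
eef_pos: [489.1, 107.9, 154.8]
tool_rot: [3.14, -0.004, -0.194]
force: [-0.6, 0.8, 0.1]
width: 85.1
gripper_force: 0.0
[487.93750932 111.03817272 154.15871332]
seat [257. 370.] [378. 461.]
disc seated top [260. 358.] [372. 442.]
disc on rim top [259. 348.] [372. 432.]
```

View pics/s2.png

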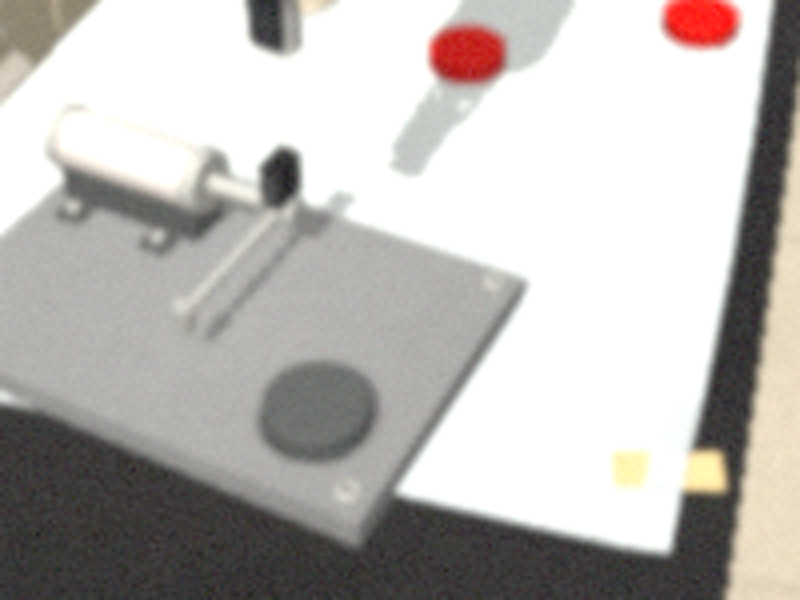

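The disc is flat in the seat: its outline spans (258–377, 360–462) and the prediction for its seated top edge is 358. The rod is still in, with the knob at crop (280,178). Now to the knob at (518.5,112).

```bash
python3 -m creep '[{"dx":0.04,"dy":0,"dz":-0.05,"rx":0,"ry":0,"rz":0,"grip":-1},{"dx":0.078,"dy":-0.0025,"dz":-0.1,"rx":0,"ry":0,"rz":0,"grip":-1},{"dx":0.078,"dy":-0.0025,"dz":-0.15,"rx":0,"ry":0,"rz":0,"grip":-1},{"dx":0.078,"dy":-0.0025,"dz":-0.15,"rx":0,"ry":0,"rz":0,"grip":-1},{"dx":0.078,"dy":-0.0025,"dz":-0.15,"rx":0,"ry":0,"rz":0,"grip":-1}]'
python3 -m creep '[{"dx":0,"dy":0,"dz":-0.03,"rx":0,"ry":0,"rz":0,"grip":-1},{"dx":0,"dy":0,"dz":-0.06,"rx":0,"ry":0,"rz":0,"grip":-1},{"dx":0,"dy":0,"dz":-0.085,"rx":0,"ry":0,"rz":0,"grip":-1},{"dx":0,"dy":0,"dz":-0.085,"rx":0,"ry":0,"rz":0,"grip":-1},{"dx":0,"dy":0,"dz":-0.085,"rx":0,"ry":0,"rz":0,"grip":-1}]'
```

```text
clock: 16.9
eef_pos: [518.4, 113.2, 94.1]
tool_rot: [-3.141, -0.0, -0.184]
force: [-0.6, 0.3, 0.9]
width: 85.5
gripper_force: 0.0
clock: 17.52
eef_pos: [518.7, 112.2, 59.7]
tool_rot: [3.141, -0.0, -0.186]
force: [0.3, 0.2, 0.3]
width: 85.6
gripper_force: 0.0
```

```bash
python3 -m creep '[{"dx":0,"dy":0,"dz":0,"rx":0,"ry":0,"rz":0,"grip":-0.5},{"dx":0,"dy":0,"dz":0,"rx":0,"ry":0,"rz":0,"grip":0},{"dx":0,"dy":0,"dz":0,"rx":0,"ry":0,"rz":0,"grip":0.4},{"dx":0,"dy":0,"dz":0,"rx":0,"ry":0,"rz":0,"grip":0.8},{"dx":0,"dy":0,"dz":0,"rx":0,"ry":0,"rz":0,"grip":0.8}]'; python3 -m creep '[{"dx":0,"dy":0,"dz":0,"rx":0,"ry":0,"rz":0,"grip":0.8},{"dx":0,"dy":0,"dz":0,"rx":0,"ry":0,"rz":0,"grip":0.8},{"dx":0,"dy":0,"dz":0,"rx":0,"ry":0,"rz":0,"grip":0.8},{"dx":0,"dy":0,"dz":0,"rx":0,"ry":0,"rz":0,"grip":0.8},{"dx":0,"dy":0,"dz":0,"rx":0,"ry":0,"rz":0,"grip":0.8}]'
```

```text
clock: 18.15
eef_pos: [518.8, 113.2, 60.1]
tool_rot: [-3.14, -0.0, -0.185]
force: [-0.6, 2.1, 6.2]
width: 20.5
gripper_force: 58.8
clock: 18.77
eef_pos: [518.7, 113.2, 60.1]
tool_rot: [-3.14, -0.0, -0.185]
force: [-0.6, 2.4, 5.2]
width: 20.5
gripper_force: 58.8
```

```bash
python3 -m creep '[{"dx":-0.03,"dy":0.0056,"dz":0,"rx":0,"ry":0,"rz":0,"grip":0.8},{"dx":-0.07,"dy":0.013,"dz":0,"rx":0,"ry":0,"rz":0,"grip":0.8},{"dx":-0.11,"dy":0.0205,"dz":0,"rx":0,"ry":0,"rz":0,"grip":0.8},{"dx":-0.15,"dy":0.028,"dz":0,"rx":0,"ry":0,"rz":0,"grip":0.8},{"dx":-0.172,"dy":0.032,"dz":0,"rx":0,"ry":0,"rz":0,"grip":0.8}]'; python3 -m creep '[{"dx":0,"dy":0,"dz":0,"rx":0,"ry":0,"rz":0,"grip":0.8},{"dx":0,"dy":0,"dz":0,"rx":0,"ry":0,"rz":0,"grip":0.8},{"dx":0,"dy":0,"dz":0,"rx":0,"ry":0,"rz":0,"grip":0.8},{"dx":0,"dy":0,"dz":0,"rx":0,"ry":0,"rz":0,"grip":0.8},{"dx":0,"dy":0,"dz":0,"rx":0,"ry":0,"rz":0,"grip":0.8}]'
python3 - <<'E'
from h import *
im=get_image("side")[190:340,220:420,::-1];print(ctrl.read_state()["eef_pos"],ctrl.read_state()["force"])
im=cv2.convertScaleAbs(im,alpha=1.6,beta=15);cv2.imwrite("pics/s3.png",cv2.resize(im,None,fx=4,fy=4,interpolation=cv2.INTER_CUBIC))
a=.184;k=np.array([518.5,112])
for d in(0,.065,.07,.075):
  o=np.array([-np.cos(a),np.sin(a)])*d*1000;tip=np.array([466,209.2])-np.array([-np.cos(a),np.sin(a)])*70+o
  print(d,"tip",((proj("side",np.array([*tip,31]))-[220,190])*4).round(),"end of arm z47",((proj("side",np.array([*tip,47]))-[220,190])*4).round(),"knob",((proj("side",np.array([*(k+o),65]))-[220,190])*4).round())
E
```

```text
clock: 19.4
eef_pos: [452.4, 125.5, 60.2]
tool_rot: [-3.141, -0.007, -0.185]
force: [8.8, 2.2, -5.9]
width: 20.2
gripper_force: 58.9
clock: 20.02
eef_pos: [453.2, 125.4, 60.2]
tool_rot: [-3.141, -0.007, -0.185]
force: [7.7, 2.8, -3.3]
width: 20.4
gripper_force: 59.1
[453.15144452 125.42528669  60.15352244] [ 8.0844783   1.56694367 -2.99584736]
0 tip [185. 337.] end of arm z47 [182. 311.] knob [280. 176.]
0.065 tip [306. 383.] end of arm z47 [304. 357.] knob [396. 213.]
0.07 tip [315. 387.] end of arm z47 [313. 361.] knob [406. 216.]
0.075 tip [325. 391.] end of arm z47 [323. 364.] knob [415. 219.]
```

View pics/s3.png

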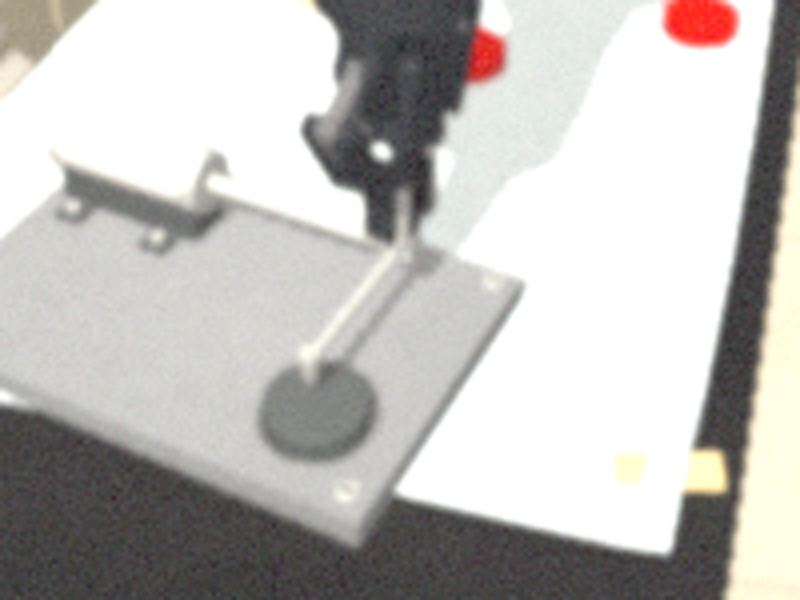

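The tip at crop (311,380) and the TCP travel of 66.6 mm both say the rod is about 67 mm out. The disc is still seated. I'll add 3 mm and check numerically, looking for the black mark along the rod.

```bash
cat > m.py <<'E'
from h import *
im=get_image("side").astype(int).sum(2)/3;a=.184;k=np.array([518.5,112]);d=np.array([np.cos(a),-np.sin(a)])
print("rod brightness by mm from tube mouth:")
for s in range(-8,20,2):
    p=k+d*(43-s);b=[]
    for z in (47,49,51):
        u,v=proj("side",np.array([*p,z]));b.append(int(cv2.getRectSubPix(im.astype(np.float32),(1,1),(u,v))[0,0]))
    print(s,b,end=" ")
s=ctrl.read_state();print("\n",s["eef_pos"],s["force"][:2],s["clock"])
E
python3 m.py
python3 -m creep '[{"dx":-0.004,"dy":0.0008,"dz":0,"rx":0,"ry":0,"rz":0,"grip":0.8},{"dx":-0.0075,"dy":0.0014,"dz":0,"rx":0,"ry":0,"rz":0,"grip":0.8},{"dx":-0.0075,"dy":0.0014,"dz":0,"rx":0,"ry":0,"rz":0,"grip":0.8},{"dx":-0.0075,"dy":0.0014,"dz":0,"rx":0,"ry":0,"rz":0,"grip":0.8},{"dx":-0.0075,"dy":0.0014,"dz":0,"rx":0,"ry":0,"rz":0,"grip":0.8}]'; python3 m.py
```

```text
rod brightness by mm from tube mouth:
-8 [113, 120, 129] -6 [109, 107, 108] -4 [122, 113, 102] -2 [145, 136, 119] 0 [157, 151, 136] 2 [161, 158, 146] 4 [161, 161, 149] 6 [163, 160, 149] 8 [162, 161, 152] 10 [162, 162, 154] 12 [161, 164, 155] 14 [163, 163, 158] 16 [163, 164, 160] 18 [164, 164, 161] 
 [453.18240645 125.40566164  60.17566427] [8.25676514 2.08851292] 20.125
clock: 20.75
eef_pos: [450.3, 126.0, 60.2]
tool_rot: [-3.141, -0.007, -0.185]
force: [8.2, 2.7, -3.3]
width: 20.1
gripper_force: 59.1
rod brightness by mm from tube mouth:
-8 [106, 116, 127] -6 [93, 98, 105] -4 [96, 92, 91] -2 [117, 108, 99] 0 [143, 132, 117] 2 [155, 149, 135] 4 [161, 159, 146] 6 [164, 161, 148] 8 [165, 162, 151] 10 [162, 162, 155] 12 [163, 164, 155] 14 [164, 163, 157] 16 [164, 163, 159] 18 [163, 163, 160] 
 [450.31778813 125.94235625  60.17823936] [8.58681378 2.24221749] 20.8
```

The dark band is just coming out at the tube mouth and TCP travel is 69.5 mm, so the rod is at its mark. I hold it for one more call and hand in.

```bash
python3 -m creep '[{"dx":0,"dy":0,"dz":0,"rx":0,"ry":0,"rz":0,"grip":0.8},{"dx":0,"dy":0,"dz":0,"rx":0,"ry":0,"rz":0,"grip":0.8},{"dx":0,"dy":0,"dz":0,"rx":0,"ry":0,"rz":0,"grip":0.8},{"dx":0,"dy":0,"dz":0,"rx":0,"ry":0,"rz":0,"grip":0.8},{"dx":0,"dy":0,"dz":0,"rx":0,"ry":0,"rz":0,"grip":0.8}]' && python3 -c "
from cell import ctrl
print(ctrl.finish_job())"
```

```text
clock: 21.42
eef_pos: [450.3, 125.9, 60.2]
tool_rot: [-3.141, -0.007, -0.185]
force: [8.5, 2.0, -2.9]
width: 20.7
gripper_force: 59.1
the job is handed in; nothing more can be done
None
```

I handed the job in at 21.4 s, with the round blank flat in the seat and the gripper still holding the rod by its knob about 69.5 mm out (judged from arm travel and the mark showing at the tube mouth); no verdict came back.

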